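# Drain the wet lid of the soak tank over its drip tray

## Task

The lid of the cutlery soak tank is wet and must drain before the tank is opened right up: first set the steel drip tray on the worktop flush along the tank's hinge side, centred on the tank, and let go of it. Then raise the lid by its black handle to 60 degrees from closed, never past 75 degrees, and hold it there: it falls shut if let go, so finish while still holding it, with the tray still flush. Leave the crockery and the other things standing round about where they are.

Things in the scene. Friction and masses are not known exactly. Their poses are not given: they have to be found in the camera images.
- soak_tank: cutlery soak tank, a heavy fixed stainless pan with upright flat walls, 240 mm along x by 144 mm along y outside; rim 265 x 162 mm, 94 to 98 mm up, overhangs them. Origin: centre of its underside. x: long axis; +y: to the side of the lid's black handle; -y: to the hinge side. With the lid shut 106 mm high. Wire carry handles stick out 18 mm from both end walls, 66 mm up
- tank_side (a point): foot of the tank's hinge-side wall, at its middle, on the worktop: (0, -72, 0) mm in the tank's frame, same axes. The drip tray goes flat against this wall, its centre then 40 mm out from this point. Above it the rim juts out 9 mm and the hinge knuckles 17 mm (94 to 108 mm up)
- lid (a joint): opening angle of the tank's stainless lid (269 x 165 mm, 0.3 to 0.65 kg) in rad: 0 shut, lying flat on the rim; grows as the handle side rises about the hinge line; 60 degrees = 1.047; stop at 1.75. No catch, no spring, no stay: its weight shuts it from any angle below upright
- lid_hinge (a point): middle of the lid's hinge line, which runs along the tank's x; (0, -84, 103) mm in the tank's frame; fixed to the tank
- lid_grip (a point): middle of the lid's handle: a black round rubber grip, 12 mm thick, 88 mm long, parallel to the tank's x, on two steel arms that hold it 40 mm clear of the lid's free edge (free space all round it between the arms). With the lid shut it lies 208 mm from the hinge line towards the handle side and 12 mm above it; it turns with the lid
- drip_tray: loose stainless drip tray, 0.25 to 0.5 kg, 240 mm along its x by 80 mm along its y by 22 mm high, open on top, straight flat outer walls 3 mm thick, both long sides alike (either may go to the tank). Origin: centre of its underside. Its handle passes below the tank's rim
- tray_grip (a point): middle of the tray's handle, a round steel bar of 10 mm diameter that crosses the tray's middle along the tray's y (48 mm long, on two posts at y = +-34 mm), its centre 60 mm above the tray's underside. The tray can be carried or slid by it
- mug_b: white mug with blue and green pattern, 73x106x92 mm, origin under its centre; leave it
- tumbler_0: glass tumbler, 62 mm wide, 98 mm high, origin under its centre; leave it
- tumbler_2: glass tumbler, 62 mm wide, 98 mm high, origin under its centre; leave it
- cup_a: small white cup, 71x97x58 mm, origin under its centre; leave it
- test_drops: small brown dropper bottle, 33 mm wide, 102 mm high, origin under its centre; leave it
- saucer_a: white saucer, 150 mm wide, 17 mm high, origin under its centre; leave it
Things that resemble listed ones, but are neither listed nor needed, are in the scene too. Leave any pink look-alike of the tumbler_2 alone.

How it is judged:
On the way, in this order (a step that is already met when the one before it is completed fails the run):
1. the drip tray stands flush along the tank's hinge side, centred and let go, with the lid still shut (y of drip_tray in the frame of soak_tank between -0.116 and -0.108 m and angle between the x axis of drip_tray and the x axis of soak_tank, either way round below 0.035 rad and x of drip_tray in the frame of soak_tank between -0.025 and 0.025 m and height (world z) of drip_tray below 0.005 m and angle between drip_tray's own z axis and vertical below 0.05 rad and contact force between the fingers and drip_tray below 0.1 N and value of joint lid below 0.1 rad), for 0.2 s.
2. the lid is held still at 60 degrees by the fingers at its handle (value of joint lid between 0.95 and 1.145 rad and velocity of joint lid between -0.05 and 0.05 rad/s and contact force between the fingers and lid above 0.5 N and distance between the grasp point and lid_grip below 0.06 m), for 0.5 s.
At the end, for the whole second after the job is handed in: the lid stands still at 60 degrees (within 5.5), carried only by the fingers at its handle (tool centre within 60 mm of the grip); the released tray lies flat and flush along the hinge-side wall (gap under 4 mm, within 2 degrees of parallel, centred within 25 mm) (all of step 2 and y of drip_tray in the frame of soak_tank between -0.116 and -0.108 m and angle between the x axis of drip_tray and the x axis of soak_tank, either way round below 0.035 rad and x of drip_tray in the frame of soak_tank between -0.025 and 0.025 m and height (world z) of drip_tray below 0.005 m and angle between drip_tray's own z axis and vertical below 0.05 rad and contact force between each of the fingers, lid and drip_tray below 0.1 N and contact force between lid and mug_b below 0.1 N and contact force between lid and tumbler_0 below 0.1 N and contact force between lid and tumbler_2 below 0.1 N and contact force between lid and cup_a below 0.1 N and contact force between lid and test_drops below 0.1 N and contact force between lid and saucer_a below 0.1 N); the arm keeps its last pose, push and grip.
It fails at once if the lid goes past 75 degrees (3 degrees allowed over) (value of joint lid above 1.36 rad).
It fails at once if a bystander is shifted by more than 30 mm or tipped over (distance of any of mug_b, tumbler_0, tumbler_2, cup_a, test_drops, saucer_a from where it was at the start of the episode above 0.03 m).
It also fails if it takes over 51 s, if anything falls off the work surface, if the arm or the gripper's body presses on something with over 40 N, if the wrist force passes 120 N, or if a joint passes its speed limit or range.

## Robot

A 6-joint arm with a two-finger parallel gripper is mounted at the origin on a cart in front of the work surface, level with it; the furniture and walls round the work are solid. World frame = base frame: x ahead of the robot, y to its left, z up, the work surface at z = 0. Lengths are in m, angles in rad, forces in N, time in s.
With the tool pointing down it reaches from about 0.3 to 0.775 m from the base axis. Payload 14.6 kg.
Tool frame: the origin (TCP) lies between the finger pads, 19 mm behind the fingertips; this is the grasp point; z points along the fingers, y is the line along which they close (so a half turn about z gives the same grasp; the last joint's range is limited). The gripper opens to 94 mm and grips with 3 to 60 N. Pads are 16 mm wide; open, the fingers measure 119 mm over their backs; the gripper's body (75 mm by 177 mm) begins 78 mm behind the grasp point.
Start: joints at [1.076, 0.3, 1.521, -0, 1.321, -0.067], TCP at [0.228, 0.5, 0.224] pointing down, gripper open.
Joint ranges: [-3.03, 3.03], [-0.79, 2.21], [0.23, 2.52], [-1.04, 4.18], [0, 3.07], [-2.55, 2.55]. Speed limits (rad/s): [2.22, 2.22, 2.57, 3.14, 3.14, 3.14].

## Interface

Orientations are given as [roll, pitch, yaw] about the fixed x, y, z axes, in that order (R = Rz(yaw) Ry(pitch) Rx(roll)).
In Python, from station import ctrl, cams gives the robot as it stands. The module is installed in compiled form; this text tells all that it offers.
- The arm moves only by the tool arm_command, never from a script. Its argument "plan" is a list that holds one entry, the list of rows, each a list of 7 numbers: the shift along the tool's x, y, z in shares of 100 cm (1.0 is 100 cm), then the turn, a rotation vector about the tool's x, y, z in shares of pi rad (1.0 is pi rad), then the closure, from -1 (fully open) to 1 (shut). A call has 1 to 12 rows; each row is the pose to reach, as a shift and turn from the pose commanded when the call began, along the tool's axes at that moment; what a row does not reach only later rows make up. A row lasts 1/10 s, in which the tool goes at most 50 mm and 8.59 degrees, less where a joint would pass 70% of its speed; a pose out of reach is approached as far as the arm can. A shift or turn number past 1, either way, is cut back to 1. A call with a gripper value outside its range is refused whole. The fingers move at their own pace and stop on an object; "squeeze" is the grip in N (left out, the last holds). Time passes only in rows, so rows that repeat a pose let the fingers close. It gives the time, the measured TCP pose, the force, the opening and the grip force at its end, in the units of the state.
- ctrl.get_obs(): the state, without advancing time (a new reading comes with each control period).
- cams.camera(name): name is "scene" or "top" or "wrist"; returns (picture, depth): 420x560x3 uint8, blue, green, red; 420x560 float32, m along the optical axis (not along the pixel's ray), 0 where there is no reading.
- cams.camera_info(name): a dict with "fx", "fy", "cx", "cy" (pixels), "world_to_cam" (4x4, takes a point from world to camera coordinates). Camera axes: x right, y down, z forward; pixel columns grow to the right and rows downward; lengths in m; the calibration is good to about 2 mm. A picture is of the moment at which its call begins: read the wrist's pose just before it. camera_info takes no time and is no camera call; for the wrist camera it gives the pose at the moment of the call.
- ctrl.hand_in(): hands the job in; it is judged then, once.
The state is a dict: "time_s": time; "qpos": joint angles; "joint_vel": joint speeds; "tau": joint torques, N m; "ee_pos": TCP position; "eef_rot": TCP orientation; "force": force on the tool from outside, world axes, zero at the start; "moment": the same for the moment, N m; "grip_width": finger opening in m; "grip_force": force on a finger pad.
Only numpy, scipy, OpenCV 4.12 (cv2) and the standard library are available. Lean on these libraries where they do the work, as an engineer would, in place of code of your own. Each camera call takes 0.05 s, during which the arm holds its last target. There are 200 camera calls.

## Working session

There is one attempt and no reset: what is moved stays moved. The work goes in short steps, Python scripts to look and compute and a tool call to move; the robot and the scene stay as the last step left them, time stands still between calls to the robot, and variables do not carry over. Pictures are saved under pics/ and viewed, at most 10 in all, crops included, and the job is handed in when it is done.

Besides the shell and the picture viewer there is one more tool, called as name(argument=value, ...) on one line, values as JSON. arm_command: Moves the arm, as the interface text tells. Its arguments: {"type":"object","properties":{"plan":{"type":"array"},"squeeze":{"type":"number"}},"required":["plan"]}

```bash
mkdir -p pics; cat > h.py <<'E'
import numpy as np, cv2
from station import ctrl, cams
def snap(n):
    i=cams.camera_info(n); im,d=cams.camera(n); i['T']=np.linalg.inv(i['world_to_cam']); return im,d,i
def cloud(d,i):
    v,u=np.indices(d.shape); P=np.stack([(u-i['cx'])/i['fx']*d,(v-i['cy'])/i['fy']*d,d],-1)
    W=P@i['T'][:3,:3].T+i['T'][:3,3]; W[d==0]=np.nan; return W
def ray(i,u,v,z):
    r=i['T'][:3,:3]@np.array([(u-i['cx'])/i['fx'],(v-i['cy'])/i['fy'],1]); o=i['T'][:3,3]
    return o+r*(z-o[2])/r[2]
E
python3 - <<'E'
from h import *
for n in ('top','scene'):
    im,d,i=snap(n); cv2.imwrite(f'pics/{n}0.png',im); np.savez(f'{n}0.npz',im=im,d=d,**{k:i[k] for k in i}); print(n,i['T'][:3].round(3).tolist(),i['fx'],(d>0).mean())
o=ctrl.get_obs();print(o)
E
```

```text
top [[-0.019, -0.981, 0.193, 0.309], [-1.0, 0.02, -0.001, 0.006], [-0.003, -0.193, -0.981, 1.474]] 413.44387437936365 0.9962627551020408
scene [[0.896, -0.222, 0.385, -0.041], [-0.444, -0.472, 0.762, -1.279], [0.013, -0.853, -0.521, 0.96]] 528.7905969615259 0.9958503401360544
{'time_s': 0.1, 'qpos': array([ 1.07637933e+00,  3.00437442e-01,  1.52152579e+00, -2.25489502e-05,
        1.32072585e+00, -6.66005338e-02]), 'joint_vel': array([ 2.41347869e-04, -2.65753620e-03, -1.51022242e-04,  6.14756473e-05,
        4.38688384e-03, -3.30544601e-04]), 'tau': array([ 1.40149579e-03, -5.32639825e+01, -3.53287625e+01,  7.09608220e-02,
        2.34620314e-02, -2.35176043e-05]), 'ee_pos': array([0.22808718, 0.50022747, 0.22372818]), 'eef_rot': array([-3.14049721e+00, -5.11755049e-05,  2.71378176e+00]), 'force': array([ 1.24921208, -0.55134077, -0.1005919 ]), 'moment': array([-0.06543935, -0.08386607,  0.01648156]), 'grip_force': 0.0, 'grip_width': 0.09404288227617016}
```

View pics/top0.png

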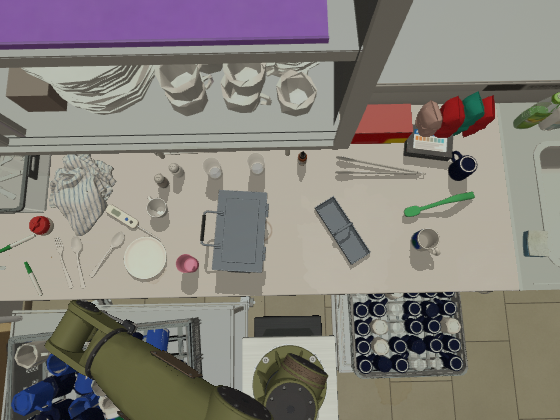

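View pics/scene0.png

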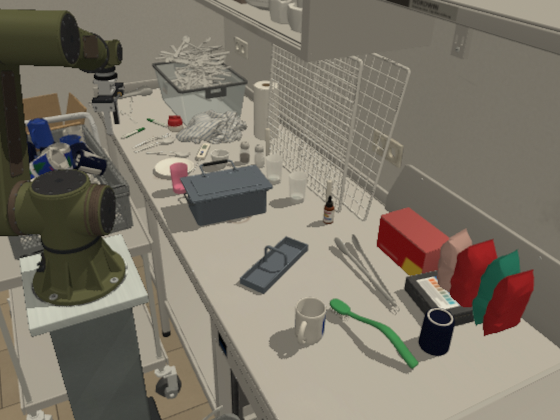

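Top view: the tank is at (241,232) with its black handle on the left at (204,228), so +y is world left and the hinge side is on the right. The tray is at (341,231), turned by about 27°. The only pink look-alike is the tumbler at (187,263), and the real tumblers are at (213,170) and (256,165). The scene view shows the hinge wall, the tray with its bar at (275,260), and free worktop between them.

```bash
python3 - <<'E'
from h import *
def rect(p):
    r=cv2.minAreaRect((p[:,:2]*1000).astype(np.float32)); b=cv2.boxPoints(r); return np.round(r[0],1),np.round(r[1],1),r[2],b.round(0).tolist()
for n in ('top','scene'):
    D=np.load(n+'0.npz'); i={k:D[k] for k in ('fx','fy','cx','cy','T')}; im=D['im']; d=D['d']; W=cloud(d,i)
    hsv=cv2.cvtColor(im,cv2.COLOR_BGR2HSV); X,Y,Z=W[...,0],W[...,1],W[...,2]
    roi=(X>.2)&(X<.62)&(Y>-.35)&(Y<.35)
    gray=(hsv[...,0]>95)&(hsv[...,0]<130)&(hsv[...,1]>25)&(hsv[...,2]<150)&roi
    def big(m):
        c,l,s,_=cv2.connectedComponentsWithStats(m.astype(np.uint8)); k=1+np.argmax(s[1:,4]); return l==k
    lid=big(roi&(Z>.09)&(Z<.125)&gray); print(n,'lid',rect(W[lid]),np.median(Z[lid]))
    tr=big(gray&(Z<.08)&(Y<-.06)) ; print(n,'tray',rect(W[tr]),np.percentile(Z[tr],[2,50,98]))
    bar=big(roi&(Z>.05)&(Z<.075)&(Y<-.07)&(Y>-.3)); print('bar',rect(W[bar]),np.percentile(Z[bar],[5,50,95]),bar.sum())
    h=big((hsv[...,2]<50)&roi&(Z>.1)&(Z<.14)&(Y>.05)); print('handle',rect(W[h]),np.percentile(Z[h],[5,50,95]),h.sum())
    if n=='scene':
        w=gray&(Z>.03)&(Z<.08)&(Y>-.1)&(Y<.1)&(X>.3)&(X<.6)
        p=W[w]; print('wall',len(p),np.percentile(p[:,1],[5,20,50,80,95])); 
        q=p[np.abs(p[:,1]-np.median(p[:,1]))<.01]; print(np.polyfit(q[:,0],q[:,1],1), q[:,0].min(),q[:,0].max())
    else:
        s=(Z>.2)&(X>.3)&(X<1)&(np.abs(Y)<.4); print('overhead min x,z',np.nanmin(X[s]),np.nanpercentile(Z[s],[1,50]))
        for nm,m in (('pink',(hsv[...,0]>165)&(hsv[...,1]>80)&roi),):
            if m.sum(): print(nm,np.nanmedian(W[m],0))
    t=roi&(Z>.02)&(Z<.3)&~gray
    c,l,s,ce=cv2.connectedComponentsWithStats(t.astype(np.uint8))
    for k in range(1,c):
        if s[k,4]>40: print(k,ce[k].round(0),W[l==k].min(0).round(3),W[l==k].max(0).round(3))
E
```

```text
Traceback (most recent call last):
ValueError: attempt to get argmax of an empty sequence
```

```bash
cat > m.py <<'E'
from h import *
def rect(p):
    r=cv2.minAreaRect((p[:,:2]*1000).astype(np.float32)); b=cv2.boxPoints(r); return np.round(r[0],1),np.round(r[1],1),round(r[2],1),b.round(0).tolist()
def big(m):
    c,l,s,_=cv2.connectedComponentsWithStats(m.astype(np.uint8))
    if c<2: return m&False
    return l==1+np.argmax(s[1:,4])
def rep(nm,m,W):
    if m.sum()<5: print(nm,'none',m.sum()); return
    print(nm,m.sum(),rect(W[m]),np.percentile(W[m][:,2],[3,50,97]).round(4))
for n,pts in (('top',[(241,232),(204,228),(341,231),(325,215)]),('scene',[(225,185),(230,205),(275,260),(265,275)])):
    D=np.load(n+'0.npz'); i={k:D[k] for k in ('fx','fy','cx','cy','T')}; im=D['im']; W=cloud(D['d'],i)
    hsv=cv2.cvtColor(im,cv2.COLOR_BGR2HSV); X,Y,Z=W[...,0],W[...,1],W[...,2]
    for u,v in pts: print(n,(u,v),hsv[v,u],W[v,u].round(3))
    roi=(X>.2)&(X<.7)&(Y>-.35)&(Y<.4)
    rep('lid',big(roi&(Z>.097)&(Z<.112)&(Y<.2)&(Y>-.1)),W)
    rep('tray',big(roi&(Z>.012)&(Z<.08)&(Y<-.07)&(Y>-.28)),W)
    rep('bar',big(roi&(Z>.05)&(Z<.075)&(Y<-.07)&(Y>-.28)),W)
    rep('handle',big((hsv[...,2]<60)&roi&(Z>.1)&(Z<.14)&(Y>.05)),W)
    if n=='scene':
        w=big((Z>.03)&(Z<.085)&(Y>-.06)&(Y<.1)&(X>.25)&(X<.65)); rep('wall',w,W); p=W[w]
        q=p[np.abs(p[:,1]-np.median(p[:,1]))<.008]; print('wallfit',np.polyfit(q[:,0],q[:,1],1),np.percentile(q[:,0],[0,1,99,100]))
    else:
        s=(Z>.2)&(X>.3)&(X<1)&(np.abs(Y)<.4); print('overhead min x,z',np.nanmin(X[s]),np.nanpercentile(Z[s],[1,50]))
    c,l,s,ce=cv2.connectedComponentsWithStats((roi&(Z>.02)&(Z<.3)).astype(np.uint8))
    for k in range(1,c):
        if s[k,4]>40: print(k,ce[k].round(0),W[l==k].min(0).round(3),W[l==k].max(0).round(3))
E
python3 m.py
```

```text
top (241, 232) [ 97  20 117] [0.501 0.153 0.099]
top (204, 228) [20 36 64] [0.514 0.273 0.119]
top (341, 231) [99 21 84] [ 0.511 -0.196 -0.   ]
top (325, 215) [ 98  18 116] [ 0.57  -0.14   0.005]
lid 3035 (array([506.6, 132.8]), array([140.6, 277.1]), 88.7, [[367.0, 66.0], [644.0, 59.0], [647.0, 200.0], [370.0, 206.0]]) [0.0991 0.1046 0.1101]
tray 272 (array([ 515.2, -197. ]), array([240.3,  81.3]), 30.8, [[391.0, -224.0], [433.0, -293.0], [639.0, -170.0], [598.0, -100.0]]) [0.0127 0.0225 0.067 ]
bar 57 (array([ 514.8, -196.8]), array([ 9.8, 70.6]), 29.9, [[493.0, -169.0], [528.0, -230.0], [537.0, -225.0], [501.0, -164.0]]) [0.0546 0.0625 0.0699]
handle 62 (array([516.5, 278.1]), array([ 9.2, 84.8]), 84.9, [[474.0, 277.0], [558.0, 270.0], [559.0, 279.0], [475.0, 286.0]]) [0.1141 0.1204 0.1244]
overhead min x,z 0.6211517784122024 [0.58096072 0.78345471]
1 [239. 231.] [0.367 0.061 0.064] [0.647 0.286 0.126]
9 [343. 227.] [ 0.49  -0.233  0.02 ] [ 0.565 -0.161  0.071]
21 [185. 263.] [0.372 0.307 0.02 ] [0.432 0.37  0.103]
26 [181. 322.] [0.201 0.316 0.034] [0.222 0.4   0.084]
scene (225,
[... 501 characters left out ...]

bar 86 (array([ 513.7, -201.8]), array([14.4, 73.5]), 31.9, [[488.0, -174.0], [527.0, -237.0], [539.0, -229.0], [500.0, -167.0]]) [0.0512 0.0619 0.0669]
handle 58 (array([513.6, 278.4]), array([22.1, 84.3]), 89.2, [[471.0, 268.0], [556.0, 267.0], [556.0, 289.0], [472.0, 290.0]]) [0.11   0.117  0.1222]
wall 1005 (array([502.1,  81.9]), array([ 21.1, 236.6]), 86.4, [[383.0, 79.0], [620.0, 64.0], [621.0, 85.0], [385.0, 100.0]]) [0.0317 0.0582 0.0835]
wallfit [-0.05565168  0.11007355] [0.38525097 0.39063189 0.61696131 0.62067856]
1 [222. 189.] [0.367 0.053 0.02 ] [0.649 0.378 0.125]
2 [125. 186.] [0.2   0.31  0.021] [0.223 0.4   0.082]
3 [276. 254.] [ 0.393 -0.244  0.02 ] [ 0.636 -0.106  0.07 ]
```

Measured: the tank is centred at about (507,154) mm with a yaw of about -3.2°. The tray is at (515,-198) with a yaw of about 30.7°, and its bar is about 62 mm up. Next I work out the move to above the tray bar.

```bash
cat > g.py <<'E'
import sys; from h import *; from scipy.spatial.transform import Rotation as R
def go(p,yaw_y,tilt=0,base=None):
    """p mm; yaw_y = world angle (deg) of tool y; prints row relative to measured pose"""
    o=ctrl.get_obs(); Rc=R.from_euler('xyz',o['eef_rot']); 
    Rt=R.from_euler('xyz',[np.pi,0,np.radians(yaw_y)+np.pi/2])
    s=Rc.inv().apply(np.array(p)-o['ee_pos']*1000); t=(Rc.inv()*Rt).as_rotvec()
    print('row',s.round(1).tolist(),t.round(3).tolist(),'at',(o['ee_pos']*1000).round(1),'t',o['time_s'],'F',o['force'].round(1),'w',o['grip_width'])
if __name__=='__main__': go([float(a) for a in sys.argv[1:4]],float(sys.argv[4]))
E
python3 g.py 515 -198 220 30.7
```

```text
row [-550.7, -516.3, 4.3] [-0.001, 0.0, 0.607] at [228.1 500.2 223.7] t 0.1 F [ 1.2 -0.6 -0.1] w 0.09404288227617016
```

The rows are not in the units I measure in: shifts go in shares of 100 cm and turns go in shares of pi rad. I convert before sending: -550 mm is -0.55, -516 mm is -0.516, 0.607 rad is 0.1932.

arm_command(plan=[[[-0.55, -0.516, 0.004, 0, 0, 0.1932, -1], [-0.55, -0.516, 0.004, 0, 0, 0.1932, -1], [-0.55, -0.516, 0.004, 0, 0, 0.1932, -1], [-0.55, -0.516, 0.004, 0, 0, 0.1932, -1], [-0.55, -0.516, 0.004, 0, 0, 0.1932, -1], [-0.55, -0.516, 0.004, 0, 0, 0.1932, -1], [-0.55, -0.516, 0.004, 0, 0, 0.1932, -1], [-0.55, -0.516, 0.004, 0, 0, 0.1932, -1], [-0.55, -0.516, 0.004, 0, 0, 0.1932, -1], [-0.55, -0.516, 0.004, 0, 0, 0.1932, -1], [-0.55, -0.516, 0.004, 0, 0, 0.1932, -1], [-0.55, -0.516, 0.004, 0, 0, 0.1932, -1]]])

```text
time_s: 1.3
ee_pos: [0.4562, -0.0568, 0.221]
eef_rot: [3.142, -0.0, 2.107]
force: [0.9, 0.6, 0.6]
grip_width: 0.0943
grip_force: 0.0
```

```bash
python3 g.py 515 -198 220 30.7
```

```text
row [-151.4, -21.5, 1.0] [0.0, -0.0, -0.0] at [456.2 -56.8 221. ] t 1.3 F [0.9 0.6 0.6] w 0.0942756451897447
```

Scaled: -150 mm is -0.15, -21 mm is -0.021.

arm_command(plan=[[[-0.15, -0.021, 0, 0, 0, 0, -1], [-0.15, -0.021, 0, 0, 0, 0, -1], [-0.15, -0.021, 0, 0, 0, 0, -1], [-0.15, -0.021, 0, 0, 0, 0, -1], [-0.15, -0.021, 0, 0, 0, 0, -1], [-0.15, -0.021, 0, 0, 0, 0, -1]]])

```text
time_s: 1.9
ee_pos: [0.5143, -0.1934, 0.221]
eef_rot: [-3.141, -0.001, 2.107]
force: [-1.1, 0.4, 0.1]
grip_width: 0.0939
grip_force: 0.0
```

```bash
python3 g.py 515 -198 62 30.7; python3 - <<'E'
from h import *
im,d,i=snap('wrist'); cv2.imwrite('pics/w1.png',im); W=cloud(d,i); np.savez('w1.npz',im=im,d=d,**i)
from m import rep,big
X,Y,Z=W[...,0],W[...,1],W[...,2]
rep('tray',big((Z>.015)&(Z<.08)&(Y<-.07)),W); rep('bar',big((Z>.05)&(Z<.08)&(Y<-.07)),W)
E
```

```text
row [-4.4, -1.7, 159.0] [-0.0, -0.001, 0.001] at [ 514.3 -193.4  221. ] t 1.9 F [-1.1  0.4  0.1] w 0.09392441965118815
top (241, 232) [ 97  20 117] [0.501 0.153 0.099]
top (204, 228) [20 36 64] [0.514 0.273 0.119]
top (341, 231) [99 21 84] [ 0.511 -0.196 -0.   ]
top (325, 215) [ 98  18 116] [ 0.57  -0.14   0.005]
lid 3035 (array([506.6, 132.8]), array([140.6, 277.1]), 88.7, [[367.0, 66.0], [644.0, 59.0], [647.0, 200.0], [370.0, 206.0]]) [0.0991 0.1046 0.1101]
tray 272 (array([ 515.2, -197. ]), array([240.3,  81.3]), 30.8, [[391.0, -224.0], [433.0, -293.0], [639.0, -170.0], [598.0, -100.0]]) [0.0127 0.0225 0.067 ]
bar 57 (array([ 514.8, -196.8]), array([ 9.8, 70.6]), 29.9, [[493.0, -169.0], [528.0, -230.0], [537.0, -225.0], [501.0, -164.0]]) [0.0546 0.0625 0.0699]
handle 62 (array([516.5, 278.1]), array([ 9.2, 84.8]), 84.9, [[474.0, 277.0], [558.0, 270.0], [559.0, 279.0], [475.0, 286.0]]) [0.1141 0.1204 0.1244]
overhead min x,z 0.6211517784122024 [0.58096072 0.78345471]
1 [239. 231.] [0.367 0.061 0.064] [0.647 0.286 0.126]
9 [343. 227.] [ 0.49  -0.233  0.02 ] [ 0.565 -0.161  0.071]
21
[... 932 characters left out ...]
5 (array([502.1,  81.9]), array([ 21.1, 236.6]), 86.4, [[383.0, 79.0], [620.0, 64.0], [621.0, 85.0], [385.0, 100.0]]) [0.0317 0.0582 0.0835]
wallfit [-0.05565168  0.11007355] [0.38525097 0.39063189 0.61696131 0.62067856]
1 [222. 189.] [0.367 0.053 0.02 ] [0.649 0.378 0.125]
2 [125. 186.] [0.2   0.31  0.021] [0.223 0.4   0.082]
3 [276. 254.] [ 0.393 -0.244  0.02 ] [ 0.636 -0.106  0.07 ]
tray 2359 (array([ 514.2, -199.2]), array([240.7,  79.8]), 30.7, [[390.0, -226.0], [431.0, -295.0], [638.0, -172.0], [597.0, -103.0]]) [0.0156 0.0229 0.0653]
bar 530 (array([ 514. , -199.3]), array([ 9. , 73.5]), 30.8, [[491.0, -170.0], [529.0, -233.0], [537.0, -229.0], [499.0, -165.0]]) [0.0558 0.0638 0.066 ]
```

View pics/w1.png

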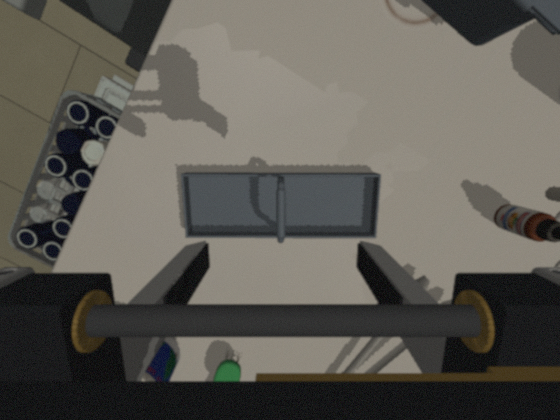

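The wrist view shows the tray at (282,205) with its bar at (282,210), between the fingers. Its pose is (514.2,-199.2) with a yaw of 30.7°, and the bar top is at 65 mm. I descend and grip.

Scaled: 160 mm is 0.16, 145 mm is 0.145.

arm_command(plan=[[[-0.005, -0.003, 0.04, 0, 0, 0, -1], [-0.005, -0.003, 0.08, 0, 0, 0, -1], [-0.005, -0.003, 0.115, 0, 0, 0, -1], [-0.005, -0.003, 0.145, 0, 0, 0, -1], [-0.005, -0.003, 0.16, 0, 0, 0, -1], [-0.005, -0.003, 0.16, 0, 0, 0, -1], [-0.005, -0.003, 0.16, 0, 0, 0, 1], [-0.005, -0.003, 0.16, 0, 0, 0, 1], [-0.005, -0.003, 0.16, 0, 0, 0, 1], [-0.005, -0.003, 0.16, 0, 0, 0, 1], [-0.005, -0.003, 0.16, 0, 0, 0, 1], [-0.005, -0.003, 0.16, 0, 0, 0, 1]]], squeeze=35)

```text
time_s: 3.15
ee_pos: [0.5145, -0.2002, 0.0612]
eef_rot: [3.142, 0.0, 2.107]
force: [0.4, 1.5, 0.2]
grip_width: 0.0494
grip_force: 0.0
```

Scaled: -15 mm is -0.015, -10 mm is -0.01, 0.4 rad is 0.1273.

arm_command(plan=[[[0, 0, 0, 0, 0, 0, 1], [0, 0, 0, 0, 0, 0, 1], [0, 0, 0, 0, 0, 0, 1], [0, 0, 0, 0, 0, 0, 1], [0, 0, 0, 0, 0, 0, 1], [0, 0, -0.005, 0, 0, 0, 1], [0, 0, -0.01, 0, 0, 0, 1], [0, 0, -0.015, 0, 0, 0, 1], [0, 0, -0.015, 0, 0, 0.0318, 1], [0, 0, -0.015, 0, 0, 0.0637, 1], [0, 0, -0.015, 0, 0, 0.0955, 1], [0, 0, -0.015, 0, 0, 0.1273, 1]]])

```text
time_s: 4.35
ee_pos: [0.5145, -0.2002, 0.0764]
eef_rot: [3.141, 0.0, 1.703]
force: [0.5, -0.2, -2.6]
grip_width: 0.0088
grip_force: 35.0
```

```bash
python3 g.py 498.5 2 76 -3.2
```

```text
row [202.5, 10.7, 0.4] [0.0, 0.0, 0.188] at [ 514.5 -200.2   76.4] t 4.35 F [ 0.5 -0.2 -2.6] w 0.008771770133862057
```

Scaled: 202 mm is 0.202, 190 mm is 0.19, 0.188 rad is 0.0598.

arm_command(plan=[[[0.01, 0.001, 0, 0, 0, 0.0191, 1], [0.03, 0.002, 0, 0, 0, 0.0382, 1], [0.055, 0.003, 0, 0, 0, 0.0598, 1], [0.08, 0.004, 0, 0, 0, 0.0598, 1], [0.105, 0.005, 0, 0, 0, 0.0598, 1], [0.13, 0.007, 0, 0, 0, 0.0598, 1], [0.155, 0.008, 0, 0, 0, 0.0598, 1], [0.175, 0.009, 0, 0, 0, 0.0598, 1], [0.19, 0.01, 0, 0, 0, 0.0598, 1], [0.202, 0.011, 0, 0, 0, 0.0598, 1], [0.202, 0.011, 0, 0, 0, 0.0598, 1], [0.202, 0.011, 0, 0, 0, 0.0598, 1]]])

```text
time_s: 5.55
ee_pos: [0.4982, 0.0012, 0.0761]
eef_rot: [3.141, 0.0, 1.519]
force: [-0.8, -0.2, -3.8]
grip_width: 0.0087
grip_force: 35.0
```

```bash
cat > t.py <<'E'
from h import *
import sys; s=sys.argv[1]
W={}
for n in ('scene','top','wrist'):
    im,d,i=snap(n); cv2.imwrite(f'pics/{n}_{s}.png',im); W[n]=(im,cloud(d,i))
def edge(w,lo,hi,yl,yh,name):
    p=w[(w[...,2]>lo)&(w[...,2]<hi)&(w[...,1]>yl)&(w[...,1]<yh)&(w[...,0]>.36)&(w[...,0]<.66)]
    if len(p)>20:
        r=cv2.minAreaRect((p[:,:2]*1000).astype(np.float32)); print(name,len(p),np.round(r[0],1),np.round(r[1],1),round(r[2],1),np.percentile(p[:,2],[2,98]).round(4)); return p
for n in W:
    w=W[n][1]
    edge(w,.013,.05,-.07,.09,n+' tray-rim')
w=W['scene'][1]
p=edge(w,.045,.085,.06,.1,'wall')
if p is not None:
    q=p[np.abs(p[:,1]-np.median(p[:,1]))<.01]; print('wallfit',np.polyfit(q[:,0],q[:,1],1))
E
python3 t.py 2; python3 g.py 500.7 42 76 -3.2
```

```text
scene tray-rim 1934 [499.5  20.6] [136.7 244.5] 88.5 [0.0145 0.0466]
wrist tray-rim 31020 [498.1   1.4] [ 80.7 240.9] 87.0 [0.0169 0.0384]
wall 603 [501.8  82.6] [ 18.5 237.1] 85.7 [0.0464 0.084 ]
wallfit [-0.06433137  0.11490163]
row [41.3, 0.4, 0.1] [0.0, 0.0, 0.003] at [498.1   0.8  76.1] t 5.7 F [ 0.5  0.6 -3.7] w 0.009056435043988512
```

View pics/wrist_2.png

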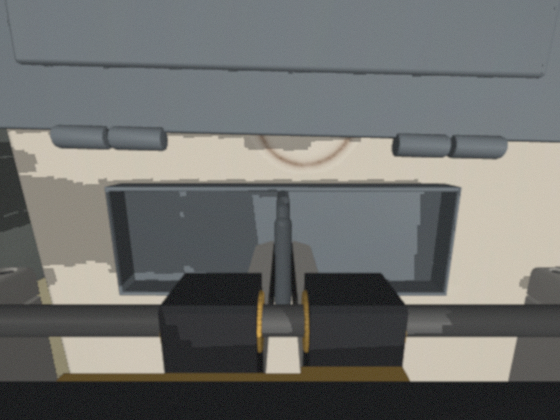

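The wrist view shows the tray held level, with its edge at v≈187 and the lid edge running from (0,127) to (560,138). So the tank's yaw is about 1° more negative than the tray's. I fit it exactly.

```bash
cat > e.py <<'E'
from h import *
im,d,i=snap('wrist'); W=cloud(d,i)
def line(lo,hi,yl,yh,ext,nm):
    # per column: extreme y
    m=(W[...,2]>lo)&(W[...,2]<hi)&(W[...,1]>yl)&(W[...,1]<yh)
    P=[]
    for c in range(560):
        q=W[:,c][m[:,c]]
        if len(q): P.append(q[(np.argmin if ext<0 else np.argmax)(q[:,1])])
    P=np.array(P)
    for _ in range(4):
        k=np.polyfit(P[:,0],P[:,1],1); r=P[:,1]-np.polyval(k,P[:,0]); P=P[np.abs(r)<max(.001,2*r.std())]
    print(nm,len(P),'yaw',np.degrees(np.arctan(k[0])).round(2),'y@.5',(np.polyval(k,.5)*1000).round(1),'x',P[:,0].min().round(3),P[:,0].max().round(3),'z',np.median(P[:,2]).round(4))
line(.088,.1025,.05,.2,-1,'lid/rim edge'); line(.1025,.115,.05,.2,-1,'z>102 edge')
line(.012,.045,-.1,.085,1,'tray tank side'); line(.012,.045,-.1,.085,-1,'tray outer side')
E
python3 e.py
```

```text
lid/rim edge 449 yaw -4.33 y@.5 73.9 x 0.376 0.628 z 0.1017
z>102 edge 560 yaw -4.33 y@.5 69.9 x 0.381 0.621 z 0.1034
tray tank side 358 yaw -3.06 y@.5 41.4 x 0.38 0.619 z 0.0287
tray outer side 271 yaw -2.92 y@.5 -31.9 x 0.376 0.616 z 0.019
```

Tank yaw is -4.3°, tray yaw is -3.0°, and the gap is about 41 mm. I correct the yaw, move in and lower.

Scaled: 35 mm is 0.035, 32 mm is 0.032, 0.023 rad is 0.0073.

arm_command(plan=[[[0, 0, 0.004, 0, 0, 0.0073, 1], [0.005, 0, 0.009, 0, 0, 0.0073, 1], [0.012, 0, 0.013, 0, 0, 0.0073, 1], [0.02, 0, 0.013, 0, 0, 0.0073, 1], [0.027, 0, 0.013, 0, 0, 0.0073, 1], [0.032, 0, 0.013, 0, 0, 0.0073, 1], [0.035, 0, 0.013, 0, 0, 0.0073, 1], [0.035, 0, 0.014, 0, 0, 0.0073, 1], [0.035, 0, 0.015, 0, 0, 0.0073, 1], [0.035, 0, 0.015, 0, 0, 0.0073, 1], [0.035, 0, 0.015, 0, 0, 0.0073, 1]]])

```text
time_s: 6.85
ee_pos: [0.4999, 0.0363, 0.0611]
eef_rot: [3.142, 0.0, 1.496]
force: [0.8, 0.1, -2.9]
grip_width: 0.0087
grip_force: 35.0
```

```bash
python3 e.py; python3 g.py 500.5 42 61 -4.3
```

```text
lid/rim edge 466 yaw -4.18 y@.5 75.1 x 0.386 0.616 z 0.1022
z>102 edge 560 yaw -4.35 y@.5 70.1 x 0.387 0.616 z 0.1036
tray tank side 126 yaw -4.23 y@.5 8.8 x 0.381 0.618 z 0.0172
tray outer side 102 yaw -4.28 y@.5 -2.6 x 0.377 0.617 z 0.0227
row [5.8, 0.2, 0.1] [0.0, 0.0, -0.0] at [499.9  36.2  61.1] t 6.9 F [-0.9 -0.5 -2.5] w 0.00908358476401072
```

Scaled: 5 mm is 0.005, 4 mm is 0.004.

arm_command(plan=[[[0.001, 0, 0.0005, 0, 0, 0, 1], [0.002, 0, 0.0005, 0, 0, 0, 1], [0.003, 0, 0.0005, 0, 0, 0, 1], [0.004, 0, 0.0005, 0, 0, 0, 1], [0.005, 0, 0.0005, 0, 0, 0, 1], [0.005, 0, 0.0005, 0, 0, 0, 1]]])

```text
time_s: 7.5
ee_pos: [0.5006, 0.0411, 0.061]
eef_rot: [3.141, 0.001, 1.496]
force: [-0.1, -5.9, 6.3]
grip_width: 0.0091
grip_force: 35.0
```

arm_command(plan=[[[0.0005, 0, 0, 0, 0, 0, 1], [0.001, 0, 0, 0, 0, 0, 1], [0.0015, 0, 0, 0, 0, 0, 1], [0.0015, 0, 0, 0, 0, 0, 1]]])

```text
time_s: 7.9
ee_pos: [0.5007, 0.0415, 0.0613]
eef_rot: [3.141, 0.002, 1.496]
force: [-3.0, -16.2, 11.8]
grip_width: 0.0087
grip_force: 35.0
```

Force has risen to 16 N and travel has stalled, so the tray is against the wall. I relax the push, release and lift.

Scaled: -130 mm is -0.13, -90 mm is -0.09.

arm_command(plan=[[[-0.0008, 0, 0, 0, 0, 0, 1], [-0.0008, 0, -0.0003, 0, 0, 0, 1], [-0.0008, 0, -0.0003, 0, 0, 0, -1], [-0.0008, 0, -0.0003, 0, 0, 0, -1], [-0.0008, 0, -0.0003, 0, 0, 0, -1], [-0.0008, 0, -0.0003, 0, 0, 0, -1], [-0.0008, 0, -0.0003, 0, 0, 0, -1], [-0.0008, 0, -0.0003, 0, 0, 0, -1], [-0.0008, 0, -0.02, 0, 0, 0, -1], [-0.0008, 0, -0.05, 0, 0, 0, -1], [-0.0008, 0, -0.09, 0, 0, 0, -1], [-0.0008, 0, -0.13, 0, 0, 0, -1]]])

```text
time_s: 9.1
ee_pos: [0.4999, 0.0421, 0.1919]
eef_rot: [-3.141, 0.0, 1.496]
force: [0.3, 1.0, -0.4]
grip_width: 0.0855
grip_force: 0.0
```

```bash
python3 e.py; python3 t.py 3; python3 - <<'E'
import cv2; im=cv2.imread('pics/scene_3.png'); cv2.imwrite('pics/c3.png',cv2.resize(im[140:300,130:330],None,fx=3.5,fy=3.5))
E
```

```text
lid/rim edge 322 yaw -3.05 y@.5 77.9 x 0.366 0.741 z 0.1022
z>102 edge 323 yaw -4.43 y@.5 70.8 x 0.366 0.635 z 0.1034
tray tank side 209 yaw -2.3 y@.5 5.2 x 0.381 0.806 z 0.0169
tray outer side 213 yaw -5.05 y@.5 1.7 x 0.378 0.801 z 0.0228
scene tray-rim 873 [500.6  42.5] [ 99.2 242.3] 86.1 [0.0135 0.0486]
wrist tray-rim 1369 [499.2  25.2] [ 48.9 240.5] 85.3 [0.0139 0.0242]
wall 729 [501.   76.3] [ 31.4 238.3] 86.0 [0.0458 0.0842]
wallfit [-0.06509059  0.11498232]
```

View pics/c3.png

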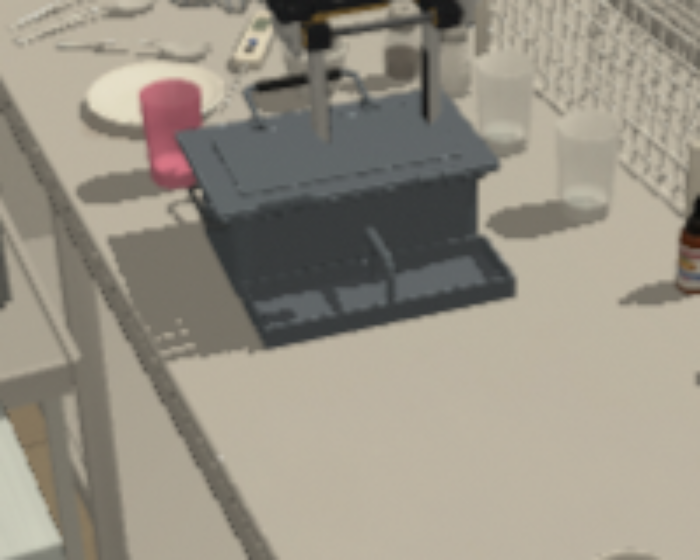

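The crop shows the tray flush against the hinge wall, with its long edge at about (370,290) in the crop and parallel to the wall. The lid is shut and the handle is at (290,82). The pink look-alike at (170,130) and the glasses at (503,90) and (587,160) are undisturbed. Next is a hover over the black handle.

```bash
python3 g.py 516.5 278 205 85.7
```

```text
row [236.4, -1.6, -14.2] [0.001, 0.001, -1.571] at [500.4  42.1 190.8] t 9.3 F [-0.2 -0.8  0.9] w 0.09366589512715062
```

Scaled: 236 mm is 0.236, 200 mm is 0.2, -1.571 rad is -0.5001.

arm_command(plan=[[[0, 0, -0.014, 0, 0, -0.0477, -1], [0.02, 0, -0.014, 0, 0, -0.0955, -1], [0.045, 0, -0.014, 0, 0, -0.1432, -1], [0.07, 0, -0.014, 0, 0, -0.191, -1], [0.095, 0, -0.014, 0, 0, -0.2387, -1], [0.12, 0, -0.014, 0, 0, -0.2865, -1], [0.145, 0, -0.014, 0, 0, -0.3342, -1], [0.17, 0, -0.014, 0, 0, -0.382, -1], [0.2, -0.001, -0.014, 0, 0, -0.4297, 0.25], [0.22, -0.002, -0.014, 0, 0, -0.4775, 0.25], [0.236, -0.002, -0.014, 0, 0, -0.5001, 0.25], [0.236, -0.002, -0.014, 0, 0, -0.5001, 0.25]]])

```text
time_s: 10.5
ee_pos: [0.5153, 0.2788, 0.2024]
eef_rot: [-3.14, -0.003, 3.07]
force: [-0.7, -1.2, -0.1]
grip_width: 0.0656
grip_force: 0.0
```

arm_command(plan=[[[0, 0, 0, 0, 0, 0, 0.25], [0, 0, 0, 0, 0, 0, 0.25], [0, 0, 0, 0, 0, 0, 0.25], [0, 0, 0, 0, 0, 0, 0.25]]])

```text
time_s: 10.9
ee_pos: [0.5161, 0.277, 0.2046]
eef_rot: [-3.142, 0.0, 3.065]
force: [-0.6, -0.8, 0.2]
grip_width: 0.0361
grip_force: 0.0
```

```bash
python3 g.py 516.5 278 115 85.7; python3 - <<'E'
from h import *
for n in ('wrist','top','scene'):
    im,d,i=snap(n); W=cloud(d,i); hsv=cv2.cvtColor(im,cv2.COLOR_BGR2HSV)
    if n=='wrist': cv2.imwrite('pics/w4.png',im)
    m=(W[...,2]>.105)&(W[...,2]<.13)&(hsv[...,2]<75)&(W[...,1]>.24)&(W[...,1]<.32)&(W[...,0]>.44)&(W[...,0]<.6)
    p=W[m]; print(n,m.sum())
    if m.sum()>10: r=cv2.minAreaRect((p[:,:2]*1000).astype(np.float32)); print(np.round(r[0],1),np.round(r[1],1),r[2],np.percentile(p[:,2],[5,50,95]))
E
```

```text
row [-0.3, 1.0, 89.6] [-0.0, 0.0, -0.001] at [516.1 277.  204.6] t 10.9 F [-0.6 -0.8  0.2] w 0.03613323303983136
wrist 1251
[510.6 264.1] [116.1  44.5] 1.7432790994644165 [0.11540566 0.12017242 0.12166135]
top 0
scene 69
[515.5 272.3] [16.1 91.7] 86.30007934570312 [0.11069008 0.11768094 0.12265274]
```

View pics/w4.png

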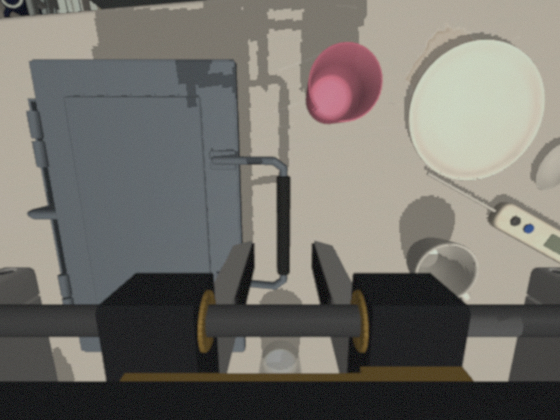

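The wrist view shows the handle's rubber grip at (283,180) to (283,275), centred between the fingers, with its arms at v≈160 and 283. I cast rays to get its position.

```bash
python3 - <<'E'
from h import *
i=cams.camera_info('wrist'); i['T']=np.linalg.inv(i['world_to_cam'])
for uv in [(284,176),(283,275),(290,225),(277,225),(285,160),(285,285)]: print(uv,(ray(i,*uv,.115)*1000).round(1))
E
```

```text
(284, 176) [473.3 281.5 115. ]
(283, 275) [562.1 274.1 115. ]
(290, 225) [515.9 283.6 115. ]
(277, 225) [515.  272.4 115. ]
(285, 160) [460.2 283.3 115. ]
(285, 285) [572.  275.1 115. ]
```

Scaled: 90 mm is 0.09, 82 mm is 0.082.

arm_command(plan=[[[0, 0.001, 0.035, 0, 0, 0, 0.25], [0, 0.001, 0.065, 0, 0, 0, 0.25], [0, 0.001, 0.082, 0, 0, 0, 0.25], [0, 0.001, 0.09, 0, 0, 0, 0.25], [0, 0.001, 0.09, 0, 0, 0, 0.25], [0, 0.001, 0.09, 0, 0, 0, 1], [0, 0.001, 0.09, 0, 0, 0, 1], [0, 0.001, 0.09, 0, 0, 0, 1], [0, 0.001, 0.09, 0, 0, 0, 1], [0, 0.001, 0.09, 0, 0, 0, 1]]], squeeze=25)

```text
time_s: 12.05
ee_pos: [0.5163, 0.2775, 0.1153]
eef_rot: [-3.14, 0.0, 3.066]
force: [-2.0, -9.9, 6.0]
grip_width: 0.0111
grip_force: 25.0
```

```bash
python3 -c "
import numpy as np
f=lambda d:(lambda c,s:np.array([208*c-12*s,-(208*s+12*c)]))(np.cos(np.radians(d)),np.sin(np.radians(d)))
for ds in ([0,1,3,6,9,12,15,18,21,24,27,29,30],[30,31,33,36,39,42,45,48,51,54,57,59,60]):
  print([(d,(f(d)-f(ds[0])).round(0).tolist()) for d in ds[1:]])"
```

```text
[(1, [-0.0, -4.0]), (3, [-1.0, -11.0]), (6, [-2.0, -22.0]), (9, [-4.0, -32.0]), (12, [-7.0, -43.0]), (15, [-10.0, -53.0]), (18, [-14.0, -64.0]), (21, [-18.0, -74.0]), (24, [-23.0, -84.0]), (27, [-28.0, -93.0]), (29, [-32.0, -99.0]), (30, [-34.0, -102.0])]
[(31, [-2.0, -3.0]), (33, [-6.0, -9.0]), (36, [-13.0, -18.0]), (39, [-20.0, -26.0]), (42, [-28.0, -34.0]), (45, [-36.0, -41.0]), (48, [-44.0, -48.0]), (51, [-53.0, -55.0]), (54, [-62.0, -61.0]), (57, [-71.0, -67.0]), (59, [-77.0, -70.0]), (60, [-81.0, -72.0])]
```

Scaled: -102 mm is -0.102, -99 mm is -0.099.

arm_command(plan=[[[0, 0, -0.004, 0, 0, 0, 1], [0, -0.001, -0.011, 0, 0, 0, 1], [0, -0.002, -0.022, 0, 0, 0, 1], [0, -0.004, -0.032, 0, 0, 0, 1], [0, -0.007, -0.043, 0, 0, 0, 1], [0, -0.01, -0.053, 0, 0, 0, 1], [0, -0.014, -0.064, 0, 0, 0, 1], [0, -0.018, -0.074, 0, 0, 0, 1], [0, -0.023, -0.084, 0, 0, 0, 1], [0, -0.028, -0.093, 0, 0, 0, 1], [0, -0.032, -0.099, 0, 0, 0, 1], [0, -0.034, -0.102, 0, 0, 0, 1]]])

```text
time_s: 13.25
ee_pos: [0.5134, 0.2447, 0.2173]
eef_rot: [3.141, 0.0, 3.067]
force: [-1.3, 1.8, -2.2]
grip_width: 0.0114
grip_force: 25.0
```

Scaled: -81 mm is -0.081, -77 mm is -0.077.

arm_command(plan=[[[0, -0.002, -0.003, 0, 0, 0, 1], [0, -0.006, -0.009, 0, 0, 0, 1], [0, -0.013, -0.018, 0, 0, 0, 1], [0, -0.02, -0.026, 0, 0, 0, 1], [0, -0.028, -0.034, 0, 0, 0, 1], [0, -0.036, -0.041, 0, 0, 0, 1], [0, -0.044, -0.048, 0, 0, 0, 1], [0, -0.053, -0.055, 0, 0, 0, 1], [0, -0.062, -0.061, 0, 0, 0, 1], [0, -0.071, -0.067, 0, 0, 0, 1], [0, -0.077, -0.07, 0, 0, 0, 1], [0, -0.081, -0.072, 0, 0, 0, 1]]])

```text
time_s: 14.45
ee_pos: [0.5075, 0.1643, 0.2907]
eef_rot: [3.139, 0.002, 3.067]
force: [-4.3, 5.5, 8.0]
grip_width: 0.0112
grip_force: 25.0
```

arm_command(plan=[[[0, 0, 0, 0, 0, 0, 1], [0, 0, 0, 0, 0, 0, 1], [0, 0, 0, 0, 0, 0, 1], [0, 0, 0, 0, 0, 0, 1], [0, 0, 0, 0, 0, 0, 1], [0, 0, 0, 0, 0, 0, 1], [0, 0, 0, 0, 0, 0, 1], [0, 0, 0, 0, 0, 0, 1]]])

```text
time_s: 15.25
ee_pos: [0.5076, 0.1647, 0.2904]
eef_rot: [3.139, 0.002, 3.068]
force: [-3.8, 7.0, 8.8]
grip_width: 0.0114
grip_force: 25.0
```

```bash
python3 - <<'E'
from h import *
im,d,i=snap('scene'); W=cloud(d,i)
cv2.imwrite('pics/c5.png',cv2.resize(im[100:300,120:330],None,fx=2.9,fy=2.9))
a=np.radians(-4.3); o=np.array([.5084,.1544,0]); ux=np.array([np.cos(a),np.sin(a),0]); uy=np.array([-np.sin(a),np.cos(a),0])
x=(W-o)@ux; y=(W-o)@uy; z=W[...,2]
m=(abs(x)<.12)&(y>-.084)&(y<.04)&(z>.125)&(z<.25)&((abs(x)>.07)|(z<.22))
p=np.stack([y[m],z[m]],1); 
v=cv2.fitLine(p.astype(np.float32),cv2.DIST_HUBER,0,.003,.003).ravel(); print(len(p),'lid deg',np.degrees(np.arctan(v[1]/v[0])),v)
t=(z>.013)&(z<.03)&(abs(x)<.14)&(y<-.06)&(y>-.2); print('tray x,y range',np.percentile(x[t],[1,99]),np.percentile(y[t],[1,99]))
e=ctrl.get_obs(); q=e['ee_pos']-o; print('tcp tank',q@ux,q@uy,q[2],'angle',np.degrees(np.arctan2(q[2]-.103,q@uy+.084)-np.arctan2(12,208)),e['time_s'],e['grip_force'],e['force'])
E
```

```text
2838 lid deg 58.611645 [ 0.52083606  0.8536567  -0.04208631  0.18061325]
tray x,y range [-0.11892572  0.12047053] [-0.15849003 -0.06485147]
tcp tank -0.0016078719071370173 0.010194325040330972 0.29046003670887743 angle 60.019666127642004 15.3 25.005352199077606 [-3.04355375  5.13181624  8.75834237]
```

View pics/c5.png

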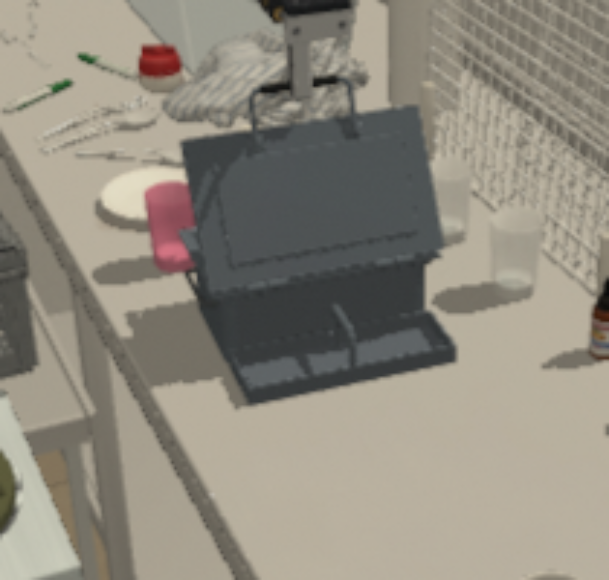

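The view shows the lid held by its handle at (300,85) at about 60°, the tray at the wall and the bystanders in place. One check of the tray against the wall before handing in.

```bash
python3 - <<'E'
from h import *
Y=[];O=[]
for _ in range(3):
    im,d,i=snap('scene'); W=cloud(d,i)
    a=np.radians(-4.3); o=np.array([.5084,.1544,0]); ux=np.array([np.cos(a),np.sin(a),0]); uy=np.array([-np.sin(a),np.cos(a),0])
    x=(W-o)@ux; y=(W-o)@uy; z=W[...,2]
    w=(abs(x)<.1)&(z>.035)&(z<.085)&(y<-.055)&(y>-.09)&(abs(x)>.03); f=(abs(x)<.11)&(z>.004)&(z<.017)&(y<-.14)&(y>-.17)
    print('wall',w.sum(),np.percentile(y[w],[10,50,90]).round(4),np.polyfit(x[w],y[w],1).round(4),'outer',f.sum(),np.percentile(y[f],[10,50,90]).round(4),np.polyfit(x[f],y[f],1).round(4))
e=ctrl.get_obs(); print(e['time_s'],e['ee_pos'])
E
```

```text
wall 533 [-0.0769 -0.0724 -0.0682] [-0.0027 -0.0726] outer 229 [-0.1568 -0.1523 -0.1486] [-0.0028 -0.1527]
wall 528 [-0.0769 -0.0728 -0.0683] [ 0.0002 -0.0727] outer 225 [-0.1566 -0.1527 -0.1486] [-0.0029 -0.153 ]
wall 540 [-0.0767 -0.0723 -0.0682] [-0.0048 -0.0724] outer 227 [-0.1574 -0.1531 -0.1483] [-0.0095 -0.1532]
15.45 [0.50755916 0.16465948 0.29042001]
```

The tray's outer face is 80 mm from the wall and parallel to it, so it is flush. Handing in.

```bash
python3 -c "
from station import ctrl
print(ctrl.hand_in())"
```

```text
the job is handed in; nothing more can be done
None
```

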